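# Re-hang the slide rack and fold the empty hook away

## Robot

A 6-joint arm with a two-finger parallel gripper is mounted at the origin on a cart in front of the work surface, level with it; the furniture and walls round the work are solid. World frame = base frame: x ahead of the robot, y to its left, z up, the work surface at z = 0. Lengths are in m, angles in rad, forces in N, time in s.
With the tool pointing down it reaches from about 0.35 to 0.975 m from the base axis. Payload 4.9 kg.
Tool frame: the origin (TCP) lies at the very end of the fingers, on their centre line; the grasp point (between the pads) lies 19 mm behind it (ctrl.grip_point_offset is the distance from the TCP to the grasp point, in m); z points along the fingers, y is the line along which they close (so a half turn about z gives the same grasp; the last joint's range is limited). The gripper opens to 85 mm and grips with 20 to 120 N. Pads are 22 mm wide; open, the fingers measure 114 mm over their backs; the gripper's body (76 mm by 85 mm) begins 54 mm behind the grasp point. The pads swing forward as they close: fully open they stand 13 mm farther back than shut.
Start: joints at [-1.363, 0.053, 1.613, -0, 1.476, -0.119], TCP at [0.201, -0.592, 0.231] pointing down, gripper open.
Joint ranges: [-3.01, 3.01], [-1.01, 2.22], [0.06, 2.58], [-1.02, 4.17], [0.09, 2.62], [-3.14, 3.14]. Speed limits (rad/s): [2.57, 2.57, 3.14, 3.14, 3.14, 3.14].

## Interface

Orientations are given as a rotation vector (axis times angle).
In Python, from station import ctrl gives the robot as it stands.
- The arm moves only by the tool send_rows, never from a script. Its argument "rows" is a list of rows, each a list of 3 entries, a list of its own where there are three numbers: the finger opening in cm, from 0 to 8.54, then the shift along the tool's x, y, z in cm, then the turn about the tool's z in degrees. A call has 1 to 10 rows; each row shifts and turns the commanded pose from where the row before left it, along the tool's axes as they then stand; what a row does not reach is not made up. A row lasts 1/8 s, in which the tool goes at most 62.5 mm and 10.7 degrees, less where a joint would pass 70% of its speed; a pose out of reach is approached as far as the arm can. A call with a gripper value outside its range is refused whole. The fingers move at their own pace and stop on an object; "newtons" is the grip in N (left out, the last holds). Time passes only in rows, so rows that do not move let the fingers close. It gives the time, the measured TCP pose, the force, the opening and the grip force at its end, in the units of the state.
- ctrl.get_obs(): the state, without advancing time (a new reading comes with each control period).
- ctrl.get_image(name): name is "scene" or "top" or "wrist"; returns a dict with "frame" (400x640x3 uint8, red, green, blue), "range_z" (400x640 float32, m along the optical axis (not along the pixel's ray), 0 where there is no reading), "fx", "fy", "cx", "cy" (pixels), "k1" (the pictures are not rectified: a ray, as slopes to the right and down, at radius r is drawn at 1 + k1 r^2 times it, then the intrinsics apply), "cam_to_world" (4x4, takes a point from camera to world coordinates). Camera axes: x right, y down, z forward; pixel columns grow to the right and rows downward; lengths in m; the calibration is good to about 2 mm. A picture is of the moment at which its call begins.
- ctrl.finish_job(): hands the job in; it is judged then, once.
The state is a dict: "t": time; "q": joint angles; "dq": joint speeds; "effort": joint torques, N m; "tool_pos": TCP position; "tool_rot": TCP orientation; "contact_force": force on the tool from outside, world axes, zero at the start; "wrist_torque": the same for the moment, N m; "opening": finger opening in m; "grip_force": force on a finger pad.
Only numpy, scipy, OpenCV 4.12 (cv2) and the standard library are available. Lean on these libraries where they do the work, as an engineer would, in place of code of your own. Each camera call takes 0.05 s, during which the arm holds its last target. There are 200 camera calls.

## Task

On the draining stand, swing the folded hook all the way out until it meets its stop, then move the slide rack from the other hook onto it so that it hangs freely by its bail. Then fold the emptied hook fully back along the rail until it meets its stop. The hinges are light and each stop has to be felt, so push the hooks lightly with shut fingers, never gripping or leaning hard on them; set the rack down gently, do not drop it or put it down on the way, and leave the things round the stand alone.

Things in the scene. Friction and masses are not known exactly. Their poses are not given: they have to be found in the camera images.
- stand: Fixed steel draining stand: drip tray 135 x 230 mm, two posts, and a rail along its y axis, 20 mm deep, 230 mm long, rail top 165 mm above the bench. Origin on the bench under the rail's middle. Its -x is the front, where things hang; the tray reaches 100 mm in front of the rail's middle line and 36 mm behind it. A tall microscope stands behind its left end: come to it from the front.
- bracket_a: Fixed black bracket (28 x 30 x 14 mm) clamped on the rail, carrying hook a, the one that holds the rack at the start. Origin on the hinge axis (vertical) at the rail's top surface; axes parallel to the stand's. Which of the two brackets is left or right varies. The hook's bar is centred 30 mm above this origin.
- bracket_b: Same bracket, carrying hook b, the empty one that is folded at the start.
- hook_a (a joint): Angle of hook a (rad): 0 = over the rail, pointing to the stand's -y; growing, it swings forward; pi/2 = pointing to the stand's -x (front). Friction of 0.22 N m (3 N at 75 mm) holds it anywhere. Hard stop at each end; the folded stop is somewhere between -0.1 and 0.05, to be felt. Fully folded = within 0.03 rad of that stop. Over 20 N against a hook is too much.
- hook_b (a joint): Angle of hook b (rad): same build and sense as hook a; starts between 0 and 0.35. Its outer stop lies somewhere between 1.5 and 1.75 and must be felt; fully out = within 0.03 rad of that stop.
- hook_a_seat (a point): Point on the top face of hook a's bar, 50 mm from the hinge axis, midway along the usable bar; its frame turns with the hook: the hook's free end points along this frame's -y, z is up.
- hook_b_seat (a point): The same point on hook b: the rack's top bar should come to rest on the bar about here, anywhere within 30 mm along it.
- hook_a_tip (a point): Point at the centre of hook a's bar, 75 mm from the hinge axis: a good place to push it sideways. The hook is a square steel bar, 10 x 10 mm, swinging level about a vertical axis, 25 mm free between its underside and the rail's top, reaching 93 mm from the axis; its end is turned up to 16 mm above the bar's top.
- hook_b_tip (a point): The same point on hook b.
- rack_grip (a point): Centre of the rack's grey grip block, 12 mm (x) by 24 mm (y) by 44 mm tall, at the top of the rack; grip it from above across its 12 mm, fingers part-open (the hinge hub, 20 mm wide, is 44 to 56 mm behind, its top 22 mm below this point). The rack weighs 100 to 200 g. The bail lies in this frame's y-z plane, so the hook passes along its x; a half turn makes no difference.
- rack_bar (a point): Middle of the underside of the rack's top bar (8 x 8 mm, 54 mm long along y), 30 mm below rack_grip: this rests on the hook, pressed on with under 20 N. Below it the bail leaves a window 43 mm wide, 60 mm high, above the slide carrier (42 x 64 x 30 mm), whose underside is 92 mm below this point. The hook's end, 26 mm high over all, passes through it.
- beaker: Glass beaker, 54 mm wide, 68 mm tall, on the bench to the left; a bystander. Origin at its underside.
- tally_counter: White hand tally counter, 29 x 42 x 45 mm, on the bench to the right; a bystander. Origin at its underside.
- forceps: Steel forceps 132 mm long lying on the bench to the left; a bystander. Origin at its underside.
Mind the look-alikes: they are no part of the job. What is shaped like the part that bears rack_grip but green or red is not meant.

How it is judged:
By the outcome, as a careful person would: the job done as asked, in the order asked, and still so for the second after the job is handed in, with the robot touching nothing.
It also fails if it takes over 72 s, if anything falls off the work surface, if the arm or the gripper's body presses on something with over 40 N, if the wrist force passes 120 N, or if a joint passes its speed limit or range.

## Working session

There is one attempt and no reset: what is moved stays moved. The work goes in short steps, Python scripts to look and compute and a tool call to move; the robot and the scene stay as the last step left them, time stands still between calls to the robot, and variables do not carry over. Pictures are saved under pics/ and viewed, at most 13 in all, crops included, and the job is handed in when it is done.

Besides the shell and the picture viewer there is one more tool, called as name(argument=value, ...), one argument or row to a line, values as JSON. send_rows: Moves the arm, as the interface text tells. Its arguments: {"type":"object","properties":{"rows":{"type":"array","items":{"type":"array"}},"newtons":{"type":"number"}},"required":["rows"]}

```bash
mkdir -p pics; cat > h.py <<'E'
import numpy as np, cv2, pickle
from station import ctrl
from scipy.spatial.transform import Rotation as R
def grab(n):
    d=ctrl.get_image(n); pickle.dump(d,open(f'{n}.pkl','wb')); return d
def load(n): return pickle.load(open(f'{n}.pkl','rb'))
def pts(d):
    v,u=np.mgrid[0:400,0:640].astype(float)
    x=(u-d['cx'])/d['fx'];y=(v-d['cy'])/d['fy'];a,b=x.copy(),y.copy()
    for _ in range(8):
        s=1+d['k1']*(a*a+b*b);a=x/s;b=y/s
    z=d['range_z'];P=np.stack([a*z,b*z,z],-1);T=np.array(d['cam_to_world'])
    W=P@T[:3,:3].T+T[:3,3];W[z==0]=np.nan;return W
def save(im,n): cv2.imwrite('pics/'+n,cv2.cvtColor(np.ascontiguousarray(im),cv2.COLOR_RGB2BGR))
E
python3 - <<'E'
from h import *
a=grab('scene');b=grab('top')
save(a['frame'],'s0.png');save(b['frame'],'t0.png')
o=ctrl.get_obs();print(o['tool_pos'],o['tool_rot'],o['contact_force'],o['opening'])
for d in(a,b):print(np.round(d['cam_to_world'],2))
E
```

```text
[ 0.2005085  -0.59136557  0.23019681] [-3.09792751e+00 -5.10703647e-01  1.72968024e-04] [ 0.54667684  0.01240881 -0.11120237] 0.08531083651201195
[[-0.88 -0.26  0.39  0.17]
 [-0.47  0.49 -0.74  0.82]
 [-0.   -0.83 -0.55  0.8 ]
 [ 0.    0.    0.    1.  ]]
[[-0.02 -0.99  0.11  0.49]
 [-1.    0.02  0.01 -0.07]
 [-0.01 -0.11 -0.99  1.54]
 [ 0.    0.    0.    1.  ]]
```

View pics/s0.png

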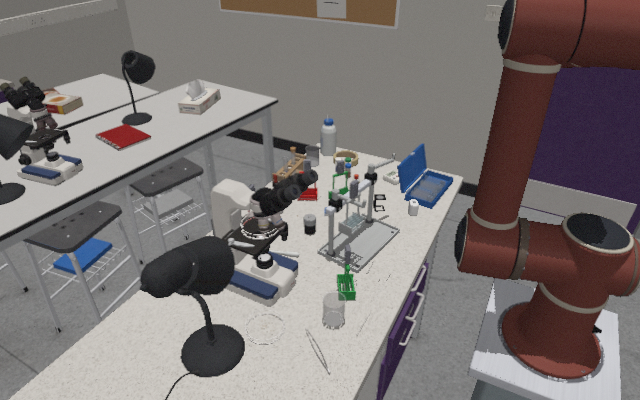

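View pics/t0.png

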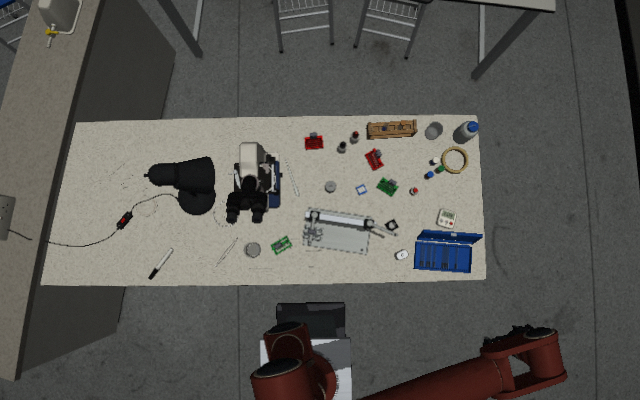

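The scene view shows the stand near (355,225). In the top view it is at (338,230), with the microscope at (255,180), to its left and behind. I'll enlarge both.

```bash
python3 - <<'E'
from h import *
a=load('scene');b=load('top')
A=cv2.resize(a['frame'][150:275,300:420],None,fx=4.6,fy=4.6,interpolation=2)
B=cv2.resize(b['frame'][195:265,290:410],None,fx=6.5,fy=6.5,interpolation=2)
save(A,'s1.png');save(B,'t1.png');print(A.shape,B.shape)
W=pts(b)
np.set_printoptions(linewidth=250,precision=0,suppress=True)
print('z mm');print((W[205:255:2,298:398:3,2]*1000).round())
for p in[(215,310),(215,365),(245,305)]:print(p,W[p]*1000)
E
```

```text
(575, 552, 3) (455, 780, 3)
z mm
[[ -1.  -2.   5.  -2.   5.  -3.  -0.   3.  -1.  -1.   2.   6.  -3.   5.   0.  -1.  -1.   1.   2.  -3.   5.  -3.   3.  -1.   0.   3.  -0.   6.   6.  -2.  -7.   1.  -2.   0.]
 [  0.  -4.  -3.   6.   4.  -1.   1.   2.   4.  -0.  -2.   0.  -0.   2.  -1.   4.   3.  -5.   1.   1.  -0.   1.  -2.   1.   6.  -3.   5.   1.  -4.  -3.   4.  -3.  -2.   1.]
 [ -3.  -6.  -4.   2.   7.   7.   1.  10.  12.   7.  -0.   0.   1.   0.  -2.  -4.  -2.  -3.  -1.   1.   3.  -1.  -6.   3.   2.   8.   2.  -4.  -0.   1.  14.  -2.   4.   2.]
 [ -2.  -6.  -4.  -6.   2. 181. 173.   4.   6.   5.   2.   8.   9.   8.   1.  -2.   6.   2.   2.   4.   8.   5.   4.   5.   2.   5.  -3.  -2.   5.  -3.   6.  -3.  -0.  -2.]
 [  1.   0.   3. 166. 163. 208. 206. 174.   0.   1.   5.   2.   6.   7.   4.   2.  16.   4.   3.   3.  -2.  -3.  -1.  -0.   1.  -3.   6.  -1.   2.   2.  -1.   1.  -1.   0.]
 [ -1.  -1.   5. 163. 183. 203. 210. 179. 170. 169. 164. 162.   5.  -0.   8.   4.   3.   1.  10.   5.  14.  12.   5.   1.   2.  -1.   0.  -1.  -3.   4.   1.   1.   7.   3.]
 [ -4.  -2.   5. 164. 180. 20
[... 2645 characters left out ...]
5.   8.   5.   7.  10.   2.   2.   5.  16.   8.  -4.   1.  -3.  -3.   3.  -5.  -2.  -6.  -6.]
 [ -6.  -7.  -1.  -1.   0.  -3.   1.   6.   6.  -0.  -5.  14.  10.   7.   7.   2.  -2.  -4.   7.   8.   8.   4.   7.   4.   3.   2.  -3.   4.  -3.   5.   3.   1.   2.   3.]
 [  2.   3.  -1.   4.   2.   2.   0.  -5.   1.  -1.  -0.   2.  -2.  -0.  -3.  13.  12.  16.  12.   5.  -0.   3.   9.  -4.  -6.  -2.   0.  -2.   2.  -7.   7.   1.  -1.  -2.]
 [ -2.   2.   0.   0.  -4.  -1.   1.  -3.  -3.  -0.   2.  -1.   1.   0.  -5.   4.  -2.  -1.  -9.  -1.  -0.  14.   9.   1.  -1.  -2.  -1.  -6.  -1.   2.  -3.  -3.  -2.  40.]]
(215, 310) [574. -32. 183.]
(215, 365) [ 582. -223.    1.]
(245, 305) [480.  -9.  15.]
```

View pics/s1.png

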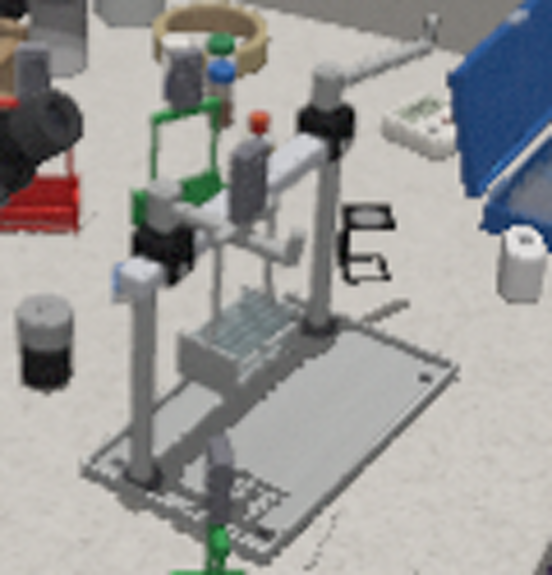

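View pics/t1.png

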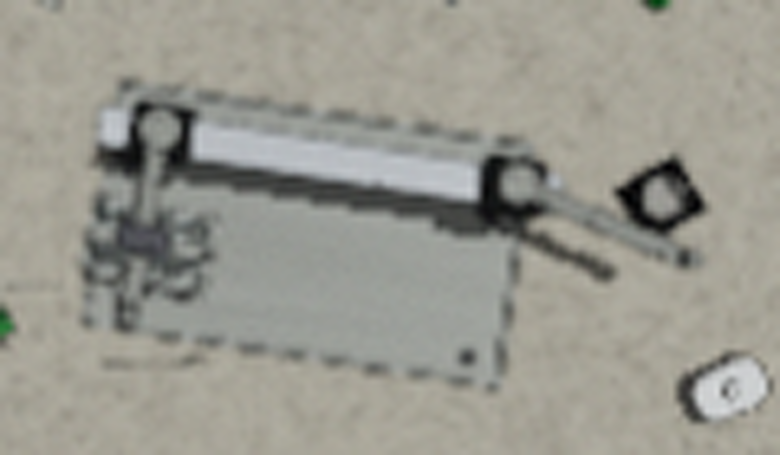

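The rack hangs on the left hook (a), which points to the front: hub at top-view pixel (314.6,214.7), grip block at (311.5,231.5). Empty hook b is on the right, with its hub at (370,223.2) and tip at (395.5,234.5).

```bash
cat >> h.py <<'E'
def ray(d,u,v,z):
    K=np.array([[d['fx'],0,d['cx']],[0,d['fy'],d['cy']],[0,0,1.]])
    x=(u-d['cx'])/d['fx'];y=(v-d['cy'])/d['fy'];a,b=x,y
    for _ in range(8):
        s=1+d['k1']*(a*a+b*b);a=x/s;b=y/s
    T=np.array(d['cam_to_world']);r=T[:3,:3]@[a,b,1];return T[:3,3]+r*(z-T[2,3])/r[2]
E
python3 - <<'E'
from h import *
b=load('top');W=pts(b);m=np.zeros((400,640),bool);m[200:260,295:402]=1
np.set_printoptions(precision=4,suppress=True)
f=lambda u,v:(290+u/6.5-.5,195+v/6.5-.5)
A=ray(b,*f(160,128),.208);B=ray(b,*f(520,185),.208);G=ray(b,*f(143,238),.252)
t1=ray(b,*f(686,257),.216);tb=ray(b,*f(610,225),.2);ta=ray(b,*f(152,190),.2);te=ray(b,*f(127,312),.216)
print('A',A,'B',B,'G',G,'tipb',t1,'midb',tb,'mida',ta,'tipa',te)
d=A-B;yaw=np.arctan2(-d[0],d[1]);print('rail yaw',yaw,np.hypot(*d[:2]))
# depth checks
z=W[...,2]
for n,lo,hi in(('grip',.235,.265),):
    k=m&(z>lo)&(z<hi);P=W[k];print(n,k.sum(),np.median(P,0),P.min(0),P.max(0))
k=m&(z>.19)&(z<.222);P=W[k]
r=P[P[:,1]<-.19];print('b bar',len(r))
k=m&(z>.155)&(z<.172);P=W[k];P=P[(P[:,1]<-.07)&(P[:,1]>-.2)]
c=np.polyfit(P[:,1],P[:,0],1);print('rail fit',c,np.arctan(-c[0]))
for X,tp in((A,te),(A,ta),(B,t1),(B,tb)):
    e=tp-X;ang=np.arctan2(e[1],e[0]);print('hook dir deg',np.degrees(ang),'len',np.hypot(*e[:2]),'joint', (-(ang)-np.pi/2)%(2*np.pi))
print(R.from_rotvec(ctrl.get_obs()['tool_rot']).as_matrix())
E
```

```text
A [ 0.5747 -0.0454  0.208 ] B [ 0.5442 -0.2148  0.208 ] G [ 0.5217 -0.0373  0.252 ] tipb [ 0.5084 -0.2909  0.216 ] midb [ 0.5246 -0.2579  0.2   ] mida [ 0.5458 -0.0409  0.2   ] tipa [ 0.4883 -0.0284  0.216 ]
rail yaw -0.17793348198692227 0.1721389817788583
grip 35 [ 0.5192 -0.0414  0.2507] [ 0.5129 -0.0506  0.2423] [ 0.5281 -0.0298  0.257 ]
b bar 118
rail fit [0.1748 0.5812] -0.17301163792759153
hook dir deg 168.90156499322688 len 0.08801823649116457 joint 1.7645005594816867
hook dir deg 171.18918640941953 len 0.029228447623622186 joint 1.72457403372999
hook dir deg -115.19832406987393 len 0.08406587687705644 joint 0.43979372100383785
hook dir deg -114.40897678755391 len 0.0473422607728669 joint 0.4260170119856841
[[ 0.9471  0.321  -0.0004]
 [ 0.321  -0.9471  0.0018]
 [ 0.0002 -0.0018 -1.    ]]
```

send_rows(
  rows=[
    [0, [4.2, -1.7, -0.5], 0],
    [0, [4.2, -1.7, -0.5], 0],
    [0, [4.2, -1.7, -0.5], 0],
    [0, [4.2, -1.7, -0.5], 0],
    [0, [4.2, -1.7, -0.5], 0],
    [0, [4.2, -1.7, -0.5], 0],
    [0, [4.2, -1.7, 0], 0],
    [0, [4.2, -1.7, 0], 0],
    [0, [4.2, -1.7, 0], 0],
    [0, [3.8, -1.8, 0], 0],
  ],
)

```text
t: 1.35
tool_pos: [0.5406, -0.2951, 0.2606]
tool_rot: [-3.099, -0.511, 0.001]
contact_force: [1.0, -0.0, 0.6]
opening: 0.0002
grip_force: 0.0
```

send_rows(
  rows=[
    [0, [0, 0, 0], -10],
    [0, [0, 0, 0], -10],
    [0, [0, 0, 0], -10],
    [0, [0, 0, 0], -10],
    [0, [0, 0, 0], -10],
    [0, [0, 0, 0], -10],
    [0, [0, 0, 0], -10],
    [0, [0, 0, 0], -10],
    [0, [0, 0, 0], -10],
    [0, [0, 0, 0], -10],
  ],
)

```text
t: 2.6
tool_pos: [0.5395, -0.2962, 0.2606]
tool_rot: [-1.593, -2.707, -0.0]
contact_force: [-0.4, -0.4, 0.5]
opening: -0.0
grip_force: 0.0
```

send_rows(
  rows=[
    [0, [0, 0, 0], -10],
    [0, [0, 0, 0], -10],
    [0, [0, 0, 0], -10],
    [0, [0, 0, 0], -6],
    [0, [0, 0, 0], 0],
  ],
)

```text
t: 3.22
tool_pos: [0.5395, -0.2962, 0.2607]
tool_rot: [-0.689, -3.064, -0.001]
contact_force: [-0.2, 0.6, -0.9]
opening: -0.0002
grip_force: 0.0
```

```bash
cat > w.py <<'E'
from h import *
import sys
o=ctrl.get_obs();M=R.from_rotvec(o['tool_rot']).as_matrix()
print(o['t'],o['tool_pos'].round(4) if hasattr(o['tool_pos'],'round') else o['tool_pos'],'xang',np.degrees(np.arctan2(M[1,0],M[0,0])),'q',np.round(o['q'],2),np.round(o['contact_force'],2),o['opening'])
E
python3 - <<'E'
import w
from h import *
d=grab('wrist');im=d['frame'];save(cv2.resize(im,(800,500)),'w1.png');print(d['cam_to_world'])
E
```

```text
3.225 [ 0.5395 -0.2962  0.2607] xang 154.65382004290313 q [-0.62  0.02  1.6   0.    1.52 -1.75] [-0.18  0.55 -0.95] -0.00019268255513542765
[[ 0.42823134  0.86111308  0.27404778  0.46891049]
 [ 0.90366854 -0.40841293 -0.12877128 -0.26307442]
 [ 0.00103802  0.30279225 -0.95305602  0.40414597]
 [ 0.          0.          0.          1.        ]]
```

View pics/w1.png

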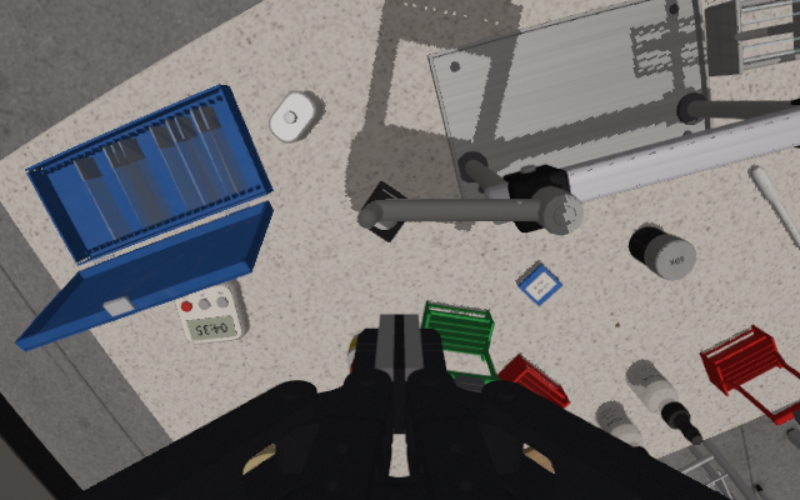

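The hook lies level in the wrist view from its hub (562,213) to its tip (372,213), parallel to tool y, with the fingers behind it.

```bash
python3 - <<'E'
from h import *
d=load('wrist');s=.8
B=ray(d,562*s,213*s,.208);t=ray(d,372*s,213*s,.216);m=ray(d,450*s,210*s,.2)
A2=ray(d,690*s,105*s,.02)
print(B,t,m,np.degrees(np.arctan2(*(t-B)[1::-1])),np.hypot(*(t-B)[:2]))
W=pts(d);k=(abs(W[...,2]-.165)<.004);k[:, :470]=0;k[:60]=0;P=W[k];c=np.polyfit(P[:,1],P[:,0],1);print(len(P),c,np.arctan(-c[0]))
E
```

```text
[ 0.54090397 -0.2150773   0.208     ] [ 0.50277997 -0.29160598  0.216     ] [ 0.51995109 -0.26052372  0.2       ] -116.48093420714038 0.0854989929654278
5033 [0.16681809 0.5777172 ] -0.16529600087443747
```

send_rows(
  rows=[
    [0, [0, 0, 2.5], 0],
    [0, [0, 0, 2.5], 0],
    [0, [0, 0, 2.4], 0],
    [0, [0.5, 0, 0], 0],
    [0, [0, 0, 0], 0],
  ],
)

```text
t: 3.9
tool_pos: [0.5353, -0.2944, 0.1883]
tool_rot: [0.688, 3.064, -0.001]
contact_force: [-0.1, -0.1, -0.2]
opening: 0.0002
grip_force: 0.0
```

send_rows(
  rows=[
    [0, [0.5, 0, 0], 0],
    [0, [0.4, 0, 0], 0],
    [0, [0.3, 0, 0], 0],
    [0, [0, 0, 0], 0],
  ],
)

```text
t: 4.4
tool_pos: [0.5245, -0.2893, 0.1879]
tool_rot: [0.687, 3.064, -0.001]
contact_force: [0.5, -0.5, 0.3]
opening: 0.0001
grip_force: 0.5
```

send_rows(
  rows=[
    [0, [0.53, -0.09, 0], 4],
    [0, [0.53, -0.09, 0], 4],
    [0, [0.53, -0.09, 0], 4],
    [0, [0.53, -0.09, 0], 4],
    [0, [0.53, -0.09, 0], 4],
    [0, [0.53, -0.09, 0], 4],
    [0, [0.53, -0.09, 0], 4],
    [0, [0, 0, 0], 0],
  ],
)

```text
t: 5.4
tool_pos: [0.4915, -0.272, 0.1878]
tool_rot: [1.407, 2.808, -0.0]
contact_force: [0.4, -0.6, 1.1]
opening: -0.0001
grip_force: 0.7
```

```bash
python3 w.py
```

```text
5.4 [ 0.4915 -0.272   0.1878] xang 126.76949952657388 q [-0.64 -0.07  1.81 -0.    1.4  -1.28] [ 0.4  -0.57  1.1 ] -0.00014775037259338758
```

send_rows(
  rows=[
    [0, [0.53, -0.09, 0], 4],
    [0, [0.53, -0.09, 0], 4],
    [0, [0.53, -0.09, 0], 4],
    [0, [0.53, -0.09, 0], 4],
  ],
)

```text
t: 5.9
tool_pos: [0.4779, -0.2562, 0.1878]
tool_rot: [1.786, 2.582, -0.001]
contact_force: [3.1, -1.8, -0.2]
opening: -0.0003
grip_force: 1.5
```

```bash
python3 w.py; python3 - <<'E'
from h import *
d=grab('wrist');im=d['frame'];save(im[100:400,100:600],'w2.png')
E
```

```text
5.9 [ 0.4779 -0.2562  0.1878] xang 110.65561491630378 q [-0.63 -0.12  1.85 -0.    1.4  -0.99] [ 3.11 -1.84 -0.17] -0.00033553171322345786
```

View pics/w2.png

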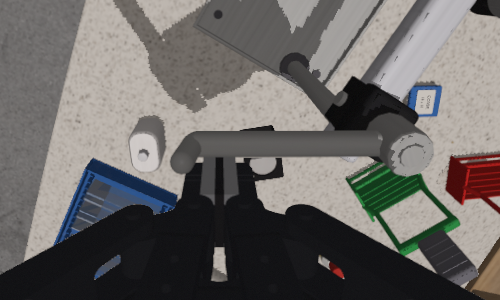

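The hook now lies flat against the fingers (contact near (215,160)), and the force is about 3.6 N, which matches the hinge friction. I'll continue, then feel for the stop in small steps.

send_rows(
  rows=[
    [0, [0.53, -0.09, 0], 4],
    [0, [0.53, -0.09, 0], 4],
    [0, [0.53, -0.09, 0], 4],
    [0, [0.53, -0.09, 0], 4],
    [0, [0.53, -0.09, 0], 4],
  ],
)

```text
t: 6.58
tool_pos: [0.4676, -0.2315, 0.1878]
tool_rot: [2.207, 2.234, -0.001]
contact_force: [1.2, -2.8, -0.0]
opening: 0.0002
grip_force: 1.5
```

send_rows(
  rows=[
    [0, [0.13, -0.03, 0], 1],
    [0, [0.13, -0.03, 0], 1],
    [0, [0.13, -0.03, 0], 1],
    [0, [0.13, -0.03, 0], 1],
  ],
)

```text
t: 7.08
tool_pos: [0.4662, -0.2257, 0.1874]
tool_rot: [2.285, 2.156, -0.0]
contact_force: [1.4, -4.0, 2.2]
opening: -0.0001
grip_force: 1.5
```

send_rows(
  rows=[
    [0, [0.13, -0.03, 0], 1],
    [0, [0.13, -0.03, 0], 1],
  ],
)

```text
t: 7.32
tool_pos: [0.4657, -0.2229, 0.1873]
tool_rot: [-2.322, -2.116, 0.0]
contact_force: [0.9, -3.0, 1.9]
opening: 0.0001
grip_force: 1.5
```

send_rows(
  rows=[
    [0, [0.1, -0.02, 0], 0.8],
  ],
)

```text
t: 7.45
tool_pos: [0.4656, -0.2219, 0.1873]
tool_rot: [-2.337, -2.1, 0.0]
contact_force: [1.1, -2.7, 0.6]
opening: 0.0003
grip_force: 1.5
```

send_rows(
  rows=[
    [0, [0.1, -0.02, 0], 0.8],
  ],
)

```text
t: 7.58
tool_pos: [0.4655, -0.2208, 0.1873]
tool_rot: [-2.351, -2.083, 0.0]
contact_force: [0.3, -2.9, 1.1]
opening: -0.0005
grip_force: 1.5
```

send_rows(
  rows=[
    [0, [0.1, -0.02, 0], 0.8],
  ],
)

```text
t: 7.7
tool_pos: [0.4654, -0.2198, 0.1873]
tool_rot: [-2.366, -2.067, 0.0]
contact_force: [0.4, -3.8, 2.2]
opening: -0.0
grip_force: 1.5
```

send_rows(
  rows=[
    [0, [0.1, -0.02, 0], 0.8],
  ],
)

```text
t: 7.82
tool_pos: [0.4653, -0.2188, 0.1873]
tool_rot: [-2.38, -2.05, 0.0]
contact_force: [1.5, -2.8, 1.6]
opening: 0.0001
grip_force: 1.5
```

send_rows(
  rows=[
    [0, [0.1, -0.02, 0], 0.8],
  ],
)

```text
t: 7.95
tool_pos: [0.4652, -0.2178, 0.1873]
tool_rot: [-2.395, -2.033, 0.0]
contact_force: [1.3, -2.1, 2.5]
opening: 0.0
grip_force: 1.5
```

send_rows(
  rows=[
    [0, [0.1, -0.02, 0], 0.8],
  ],
)

```text
t: 8.07
tool_pos: [0.4652, -0.2168, 0.1873]
tool_rot: [-2.409, -2.017, 0.0]
contact_force: [0.7, -3.1, 2.6]
opening: 0.0002
grip_force: 1.5
```

send_rows(
  rows=[
    [0, [0.1, -0.02, 0], 0.8],
  ],
)

```text
t: 8.2
tool_pos: [0.4652, -0.2157, 0.1873]
tool_rot: [-2.423, -2.0, 0.0]
contact_force: [-0.4, -3.4, 2.2]
opening: 0.0003
grip_force: 1.5
```

send_rows(
  rows=[
    [0, [0.1, -0.02, 0], 0.8],
  ],
)

```text
t: 8.32
tool_pos: [0.4652, -0.2147, 0.1873]
tool_rot: [-2.437, -1.983, 0.0]
contact_force: [0.1, -3.6, 1.7]
opening: 0.0001
grip_force: 1.5
```

send_rows(
  rows=[
    [0, [0.1, -0.02, 0], 0.8],
  ],
)

```text
t: 8.45
tool_pos: [0.4652, -0.2137, 0.1873]
tool_rot: [-2.45, -1.966, 0.0]
contact_force: [0.4, -2.4, 1.2]
opening: -0.0001
grip_force: 1.5
```

send_rows(
  rows=[
    [0, [0.1, -0.02, 0], 0.8],
  ],
)

```text
t: 8.57
tool_pos: [0.4652, -0.2127, 0.1873]
tool_rot: [-2.464, -1.948, 0.0]
contact_force: [0.1, -3.3, 1.5]
opening: -0.0001
grip_force: 1.5
```

send_rows(
  rows=[
    [0, [0.1, -0.02, 0], 0.8],
  ],
)

```text
t: 8.7
tool_pos: [0.4652, -0.2117, 0.1872]
tool_rot: [-2.478, -1.931, 0.0]
contact_force: [-0.4, -2.6, 2.6]
opening: -0.0004
grip_force: 1.5
```

send_rows(
  rows=[
    [0, [0.1, -0.02, 0], 0.8],
  ],
)

```text
t: 8.82
tool_pos: [0.4653, -0.2106, 0.1873]
tool_rot: [-2.491, -1.914, 0.0]
contact_force: [-0.3, -2.5, 1.5]
opening: -0.0002
grip_force: 1.5
```

send_rows(
  rows=[
    [0, [0.1, -0.02, 0], 0.8],
  ],
)

```text
t: 8.95
tool_pos: [0.4653, -0.2097, 0.1873]
tool_rot: [-2.504, -1.897, 0.001]
contact_force: [-1.8, -4.7, 1.8]
opening: -0.0
grip_force: 2.5
```

send_rows(
  rows=[
    [0, [0.1, -0.02, 0], 0.8],
  ],
)

```text
t: 9.07
tool_pos: [0.4652, -0.2095, 0.1873]
tool_rot: [2.517, 1.878, -0.003]
contact_force: [-1.5, -8.0, 1.3]
opening: 0.0003
grip_force: 4.0
```

send_rows(
  rows=[
    [0, [0.1, -0.02, 0], 0.8],
  ],
)

```text
t: 9.2
tool_pos: [0.4651, -0.2094, 0.1874]
tool_rot: [2.529, 1.859, -0.006]
contact_force: [-3.2, -11.9, 0.8]
opening: 0.0001
grip_force: 5.5
```

send_rows(
  rows=[
    [0, [0.1, -0.02, 0], 0.8],
  ],
)

```text
t: 9.32
tool_pos: [0.4649, -0.2093, 0.1874]
tool_rot: [2.541, 1.841, -0.009]
contact_force: [-3.8, -13.8, 2.0]
opening: 0.0002
grip_force: 7.0
```

send_rows(
  rows=[
    [0, [0.1, -0.02, 0], 0.8],
  ],
)

```text
t: 9.45
tool_pos: [0.4648, -0.2092, 0.1874]
tool_rot: [2.553, 1.822, -0.011]
contact_force: [-4.0, -17.1, -0.0]
opening: 0.0003
grip_force: 8.5
```

Stop found: the force rises steadily from about 3 N while the hook stays put at tool x angle ≈74°. I'll back off, rise and go to look at the rack.

send_rows(
  rows=[
    [0, [-1, 0, 0], 0],
    [0, [-2, 0, 0], 0],
    [0, [0, 0, -4], 0],
    [1, [0, 0, -5], 0],
    [3.5, [0, 0, -6], 0],
    [3.5, [4.5, 0, 0], -3],
    [3.5, [5, 0, 0], -3],
    [3.5, [5, -0.5, 0], -3],
    [3.5, [2.2, -0.5, 0], 0],
    [3.5, [0, 0, 0], 0],
  ],
)

```text
t: 10.7
tool_pos: [0.4892, -0.069, 0.3365]
tool_rot: [-2.399, -2.024, -0.0]
contact_force: [-0.5, -1.1, -0.4]
opening: 0.035
grip_force: 0.0
```

```bash
python3 w.py; python3 - <<'E'
from h import *
d=grab('wrist');im=d['frame'];save(cv2.resize(im,(800,500)),'w3.png')
E
```

```text
10.7 [ 0.4892 -0.069   0.3365] xang 80.31000902799146 q [-0.29 -0.3   1.77  0.    1.68 -0.12] [-0.48 -1.14 -0.37] 0.034956870152117424
```

View pics/w3.png

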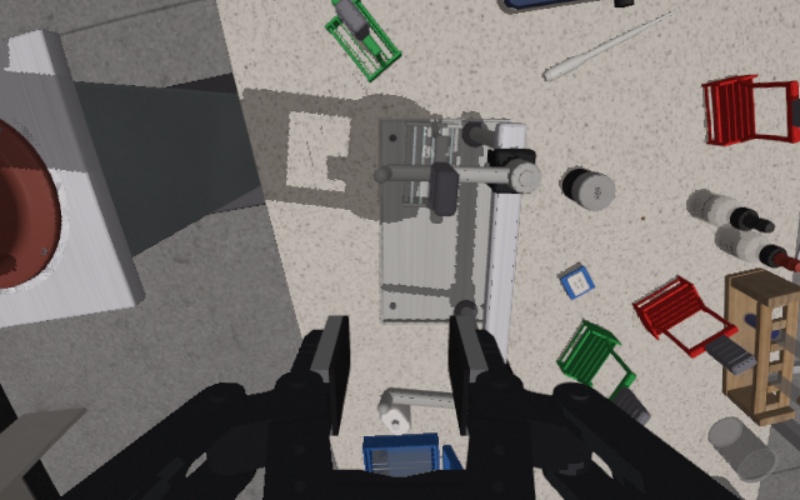

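The grip block is at (443,190), its hook running from the hub (523,178) to its end (383,174). Both are nearly level in the image, so the tool is well aligned.

```bash
python3 - <<'E'
from h import *
np.set_printoptions(precision=4,suppress=True)
d=load('wrist');W=pts(d);z=W[...,2]
m=np.zeros(z.shape,bool);m[110:190,290:440]=1
k=m&(abs(z-.252)<.005);P=W[k];print('grip top',len(P));r=cv2.minAreaRect((P[:,:2]*1000).astype(np.float32));print(r,P.mean(0))
k=m&(z>.19)&(z<.204);v,u=np.nonzero(k);P=W[k];P=P[(P[:,0]<.56)];print(len(P))
q=P[:,:2]-P[:,:2].mean(0);w=np.linalg.svd(q,full_matrices=0)[2][0];print('hook a dir',np.degrees(np.arctan2(w[1],w[0])),P.mean(0),P.min(0),P.max(0))
print('hub A',ray(d,524*.8,178*.8,.208))
k=(abs(z-.165)<.004);k[:,:380]=0;P=W[k];c=np.polyfit(P[:,1],P[:,0],1);print('rail',len(P),c,np.arctan(-c[0]))
m[:]=0;m[300:340,300:365]=1
k=m&(z>.19)&(z<.204);P=W[k];q=P[:,:2]-P[:,:2].mean(0);w=np.linalg.svd(q,full_matrices=0)[2][0];print('hook b dir',len(P),np.degrees(np.arctan2(w[1],w[0])),P.mean(0))
E
```

```text
grip top 668
((518.6022338867188, -37.348289489746094), (23.80113983154297, 12.188559532165527), 78.27143859863281) [ 0.5184 -0.0367  0.252 ]
951
hook a dir -11.14934398042749 [ 0.5247 -0.0348  0.2   ] [ 0.4855 -0.0607  0.1939] [ 0.5599 -0.0156  0.2039]
hub A [ 0.5705 -0.0444  0.208 ]
rail 3079 [0.1543 0.5769] -0.1530863294224319
hook b dir 696 -17.181206695861707 [ 0.4826 -0.1955  0.1989]
```

send_rows(
  rows=[
    [3.2, [0, 0, 0], 1],
    [3.2, [3.67, 2.29, 0], 0],
    [3.2, [0, 0, 4], 0],
    [3.2, [0, 0, 3], 0],
    [3.2, [0, 0, 2], 0],
    [3.2, [0, 0, 2], 0],
    [3.2, [0, 0, 1.05], 0],
    [3.2, [0, 0, 0], 0],
  ],
)

```text
t: 11.75
tool_pos: [0.5187, -0.0393, 0.2163]
tool_rot: [-2.422, -2.0, 0.001]
contact_force: [0.2, 0.2, -0.3]
opening: 0.0322
grip_force: 0.0
```

send_rows(
  rows=[
    [1, [0, 0, 0], 0],
    [1, [0, 0, 0], 0],
    [0.5, [0, 0, 0], 0],
    [0.5, [0, 0, 0], 0],
    [0.5, [0, 0, 0], 0],
  ],
  newtons=35,
)

```text
t: 12.38
tool_pos: [0.5195, -0.0394, 0.218]
tool_rot: [2.421, 2.0, 0.002]
contact_force: [0.1, -0.7, 5.7]
opening: 0.0114
grip_force: 36.7
```

send_rows(
  rows=[
    [0.5, [0, 0, -0.4], 0],
    [0.5, [0, 0, -0.8], 0],
    [0.5, [0, 0, -0.8], 0],
    [0.5, [0, 0, -0.8], 0],
    [0.5, [0, 0, -0.4], 0],
    [0.5, [0, 0, 0], 0],
    [0.5, [0, 0, 0], 0],
  ],
)

```text
t: 13.25
tool_pos: [0.5187, -0.0392, 0.2485]
tool_rot: [-2.422, -2.001, 0.001]
contact_force: [0.0, -0.5, -2.0]
opening: 0.0117
grip_force: 35.8
```

```bash
python3 w.py; python3 - <<'E'
from h import *
d=grab('scene');save(cv2.resize(d['frame'][140:275,280:420],None,fx=4.2,fy=4.2,interpolation=2),'s2.png')
E
```

```text
13.25 [ 0.5187 -0.0392  0.2485] xang 79.12449026790233 q [-0.22 -0.21  1.83  0.    1.52 -0.03] [ 0.01 -0.47 -1.96] 0.011713289275113283
```

View pics/s2.png

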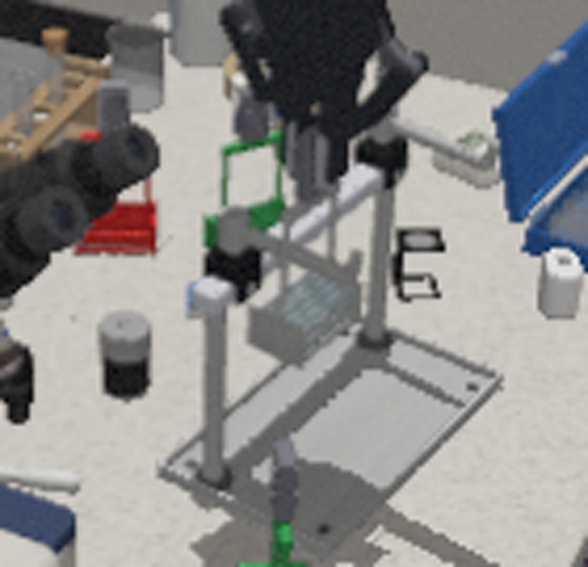

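The rack is lifted straight, with the hook through the bail window at about (310,255). The carrier is below the hook and the top bar is above it. Next I take it out along the hook and across.

send_rows(
  rows=[
    [0.5, [0, -0.5, 0], 0],
    [0.5, [0, -1, 0], 0],
    [0.5, [0, -1.3, 0], 0],
    [0.5, [0, -1.4, 0], 0],
    [0.5, [0, -1.4, 0], 0],
    [0.5, [0, -1, 0], 0],
    [0.5, [0, -0.4, 0], 0],
    [0.5, [0, 0, 0], 0],
  ],
)

```text
t: 14.3
tool_pos: [0.4501, -0.026, 0.2489]
tool_rot: [2.422, 2.001, 0.001]
contact_force: [-0.3, 0.2, -1.8]
opening: 0.0117
grip_force: 35.7
```

send_rows(
  rows=[
    [0.5, [-0.8, 0, 0], 0],
    [0.5, [-1.8, 0, 0], 1],
    [0.5, [-2.3, 0, 0], 1],
    [0.5, [-2.5, 0, 0], 1],
    [0.5, [-2.6, 0.1, 0], 1],
    [0.5, [-2.4, 0.2, 0], 1],
    [0.5, [-1.8, 0.2, 0], 1],
    [0.5, [-1.0, 0.2, 0], 0],
    [0.5, [-0.4, 0, 0], 0],
    [0.5, [0, 0, 0], 0],
  ],
)

```text
t: 15.55
tool_pos: [0.4203, -0.1794, 0.2487]
tool_rot: [-2.523, -1.871, -0.0]
contact_force: [-0.2, -0.0, -1.1]
opening: 0.0117
grip_force: 35.7
```

```bash
python3 w.py; python3 - <<'E'
from h import *
d=grab('wrist');im=d['frame'];save(cv2.resize(im,(800,500)),'w4.png')
W=pts(d);z=W[...,2]
k=(z>.19)&(z<.204)&(abs(W[...,1]+.2)<.04)&(W[...,0]>.44)&(W[...,0]<.535);v,u=np.nonzero(k);P=W[k]
print(len(P),u.min(),u.max(),v.min(),v.max());q=P[:,:2]-P[:,:2].mean(0);w=np.linalg.svd(q,full_matrices=0)[2][0];print('hook b dir',np.degrees(np.arctan2(w[1],w[0])),P.mean(0),P.min(0),P.max(0))
E
```

```text
15.55 [ 0.4203 -0.1794  0.2487] xang 73.13385445097322 q [-0.57 -0.38  1.97  0.    1.55 -0.27] [-0.16 -0.02 -1.08] 0.011712029107831295
2371 381 524 212 238
hook b dir 163.68708967038745 [ 0.49704354 -0.200468    0.19960608] [ 0.45417611 -0.22130185  0.19137619] [ 0.53497539 -0.1863102   0.20397356]
```

View pics/w4.png

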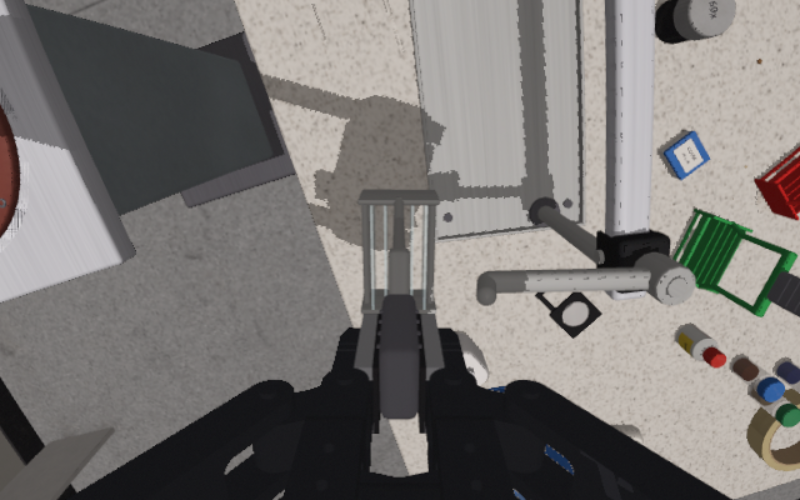

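The hook lies in line with the rack: end at (487,288), hub at (673,287), offset about 2 mm, the same as the rack's offset in the grip. I'll insert 74 mm along tool +y.

send_rows(
  rows=[
    [0.5, [0, 0.5, 0], 0],
    [0.5, [0, 1, 0], 0],
    [0.5, [0, 1, 0], 0],
    [0.5, [0, 1, 0], 0],
  ],
)

```text
t: 16.1
tool_pos: [0.4546, -0.1898, 0.2487]
tool_rot: [-2.523, -1.872, 0.0]
contact_force: [0.3, -0.0, -1.3]
opening: 0.0117
grip_force: 35.7
```

send_rows(
  rows=[
    [0.5, [0, 1, 0], 0],
    [0.5, [0, 1, 0], 0],
    [0.5, [0, 1, 0], 0],
    [0.5, [0, 0.6, 0], 0],
    [0.5, [0, 0.3, 0], 0],
    [0.5, [0, 0, 0], 0],
  ],
)

```text
t: 16.85
tool_pos: [0.4911, -0.201, 0.2488]
tool_rot: [-2.523, -1.871, 0.0]
contact_force: [1.2, 0.4, -1.8]
opening: 0.0119
grip_force: 35.7
```

send_rows(
  rows=[
    [0.5, [0, 0, 0.5], 0],
    [0.5, [0, 0, 0.7], 0],
    [0.5, [0, 0, 0.7], 0],
    [0.5, [0, 0, 0.4], 0],
    [0.5, [0, 0, 0.2], 0],
    [0.5, [0, 0, 0.1], 0],
    [0.5, [0, 0, 0], 0],
  ],
)

```text
t: 17.73
tool_pos: [0.4912, -0.201, 0.223]
tool_rot: [2.523, 1.871, 0.0]
contact_force: [-0.6, 0.5, -1.5]
opening: 0.0117
grip_force: 35.7
```

```bash
python3 w.py; python3 - <<'E'
from h import *
d=grab('scene');save(cv2.resize(d['frame'][140:275,280:420],None,fx=4.2,fy=4.2,interpolation=2),'s3.png')
E
```

```text
17.725 [ 0.4912 -0.201   0.223 ] xang 73.12575165040215 q [-0.53 -0.17  1.84  0.    1.47 -0.23] [-0.56  0.48 -1.5 ] 0.011689516547644385
```

View pics/s3.png

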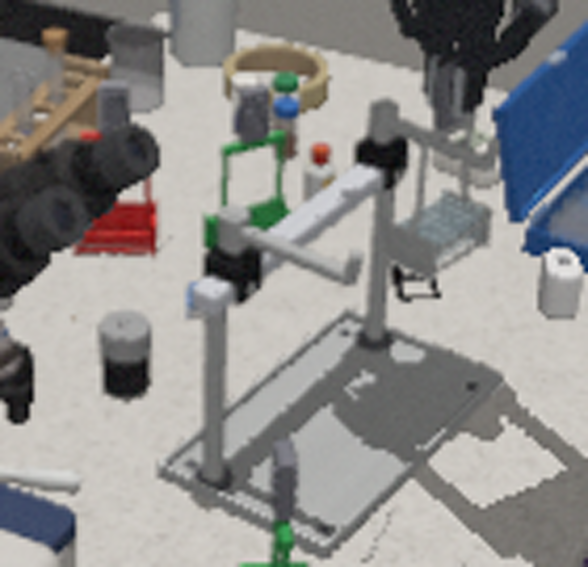

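The hook passes through the bail near (440,140) and the rack is hanging from the gripper. I'll lower it in small steps until it touches.

send_rows(
  rows=[
    [0.5, [0, 0, 0.15], 0],
    [0.5, [0, 0, 0.15], 0],
    [0.5, [0, 0, 0], 0],
  ],
)

```text
t: 18.15
tool_pos: [0.491, -0.2009, 0.2196]
tool_rot: [-2.523, -1.871, 0.0]
contact_force: [0.3, -0.7, -1.5]
opening: 0.0119
grip_force: 35.7
```

send_rows(
  rows=[
    [0.5, [0, 0, 0.1], 0],
    [0.5, [0, 0, 0.1], 0],
  ],
)

```text
t: 18.4
tool_pos: [0.4912, -0.201, 0.2181]
tool_rot: [2.523, 1.871, 0.0]
contact_force: [0.1, 0.7, 2.2]
opening: 0.0117
grip_force: 36.3
```

send_rows(
  rows=[
    [0.5, [0, 0, 0.1], 0],
  ],
)

```text
t: 18.52
tool_pos: [0.4912, -0.201, 0.218]
tool_rot: [2.523, 1.871, 0.0]
contact_force: [-3.0, 2.2, 5.4]
opening: 0.0116
grip_force: 36.8
```

send_rows(
  rows=[
    [0.5, [0, 0, 0.05], 0],
  ],
)

```text
t: 18.65
tool_pos: [0.4912, -0.2011, 0.218]
tool_rot: [2.523, 1.871, 0.0]
contact_force: [-3.3, 1.2, 6.0]
opening: 0.0113
grip_force: 36.9
```

It's resting on the hook. I'll relax the press and release.

send_rows(
  rows=[
    [0.5, [0, 0, -0.1], 0],
    [1.5, [0, 0, 0], 0],
    [2.2, [0, 0, 0], 0],
    [3.2, [0, 0, 0], 0],
    [3.2, [0, 0, 0], 0],
    [3.2, [0, 0, -1], 0],
    [3.2, [0, 0, -2], 0],
    [3.2, [0, 0, -4], 0],
    [3.2, [0, 0, -4], 0],
    [3.2, [0, 0, 0], 0],
  ],
  newtons=20,
)

```text
t: 19.9
tool_pos: [0.4928, -0.202, 0.3342]
tool_rot: [2.516, 1.866, 0.006]
contact_force: [-0.2, -0.4, -0.3]
opening: 0.0319
grip_force: 0.0
```

```bash
python3 w.py; python3 - <<'E'
from h import *
np.set_printoptions(precision=4,suppress=True)
d=grab('wrist');W=pts(d);z=W[...,2]
k=(abs(z-.252)<.006)&(abs(W[...,1]+.2)<.04)&(abs(W[...,0]-.49)<.04);P=W[k];print(len(P),P.mean(0) if len(P) else 0)
e=grab('scene')
a=d['frame'];b=cv2.resize(e['frame'][140:275,280:420],None,fx=3,fy=3)[:400]
save(np.hstack([a[:,200:580],b]),'c5.png')
E
```

```text
19.9 [ 0.4928 -0.202   0.3342] xang 73.12641464732751 q [-0.53 -0.22  1.7  -0.    1.65 -0.23] [-0.2  -0.43 -0.28] 0.031856318847655746
628 [ 0.4916 -0.1979  0.2518]
```

View pics/c5.png

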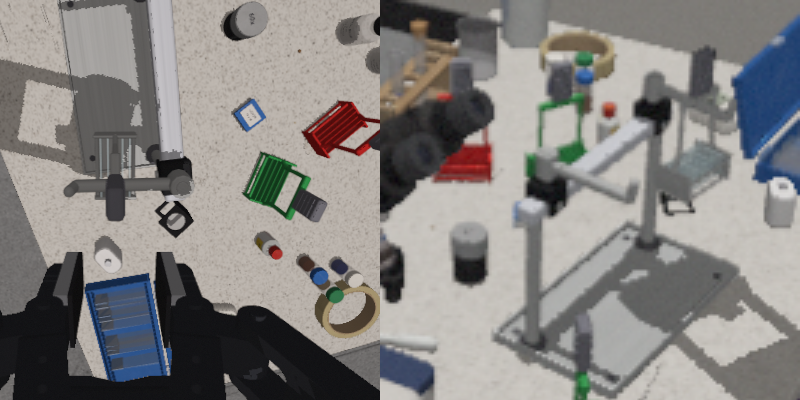

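The rack hangs on hook b, with its block at (115,195) in the wrist part and (705,75) in the scene part. Before folding hook a I'll check the microscope clearance and hook angles.

```bash
python3 - <<'E'
from h import *
np.set_printoptions(precision=3,suppress=True)
b=load('top');W=pts(b);m=np.zeros((400,640),bool);m[130:235,215:297]=1
P=W[m&(W[...,2]>.15)]
print('min y pts',P[np.argsort(P[:,1])[:5]],'min x',P[np.argsort(P[:,0])[:5]],P[:,2].max())
d=load('wrist');W=pts(d);z=W[...,2]
for n,c,r in(('b',(.491,-.2),.05),('a',(.52,-.035),.06)):
    k=(z>.192)&(z<.203)&(np.hypot(W[...,0]-c[0],W[...,1]-c[1])<r);P=W[k]
    if len(P)<20: print(n,len(P));continue
    q=P[:,:2]-P[:,:2].mean(0);w=np.linalg.svd(q,full_matrices=0)[2][0];print(n,len(P),np.degrees(np.arctan2(w[1],w[0])),P.mean(0))
E
```

```text
min y pts [[0.648 0.073 0.16 ]
 [0.658 0.073 0.158]
 [0.652 0.073 0.157]
 [0.662 0.074 0.152]
 [0.646 0.074 0.152]] min x [[0.545 0.107 0.33 ]
 [0.545 0.113 0.332]
 [0.545 0.11  0.331]
 [0.545 0.105 0.328]
 [0.545 0.116 0.331]] 0.3521482387207162
b 1030 -15.571999622156026 [ 0.499 -0.201  0.2  ]
a 0
```

send_rows(
  rows=[
    [0, [4, -1, 0], 0],
    [0, [4, -1, 0], 0],
    [0, [4, -1, 0], 0],
    [0, [4, -1, 0], 0],
    [0, [4, -1, 0], 0],
    [0, [0, 0, 0], -10.5],
    [0, [0, 0, 0], -10.5],
    [0, [0, 0, 0], -10.5],
    [0, [0, 0, 0], -10.5],
    [0, [0, 0, 0], 0],
  ],
)

```text
t: 21.25
tool_pos: [0.5008, 0.005, 0.326]
tool_rot: [-1.687, -2.648, 0.001]
contact_force: [-0.6, -0.5, -0.4]
opening: -0.0001
grip_force: 0.0
```

```bash
python3 w.py; python3 - <<'E'
from h import *
np.set_printoptions(precision=4,suppress=True)
d=grab('wrist');W=pts(d);z=W[...,2]
k=(z>.192)&(z<.203)&(np.hypot(W[...,0]-.52,W[...,1]+.035)<.035);P=W[k]
q=P[:,:2]-P[:,:2].mean(0);w=np.linalg.svd(q,full_matrices=0)[2][0];print(len(P),np.degrees(np.arctan2(w[1],w[0])),P.mean(0))
E
```

```text
21.25 [0.5008 0.005  0.326 ] xang 115.00344625236667 q [-0.14 -0.29  1.77  0.    1.66 -0.58] [-0.59 -0.53 -0.41] -0.00011135781765449077
949 -10.713638908408095 [ 0.52   -0.0332  0.1996]
```

send_rows(
  rows=[
    [0, [0, 0, 4.5], 0],
    [0, [0, 0, 4.5], 0],
    [0, [0, 0, 3], 0],
    [0, [0, 0, 1.8], 0],
    [0, [0, 0, 0], 0],
  ],
)

```text
t: 21.92
tool_pos: [0.5005, 0.005, 0.1879]
tool_rot: [-1.685, -2.648, 0.002]
contact_force: [0.1, -0.1, -0.2]
opening: 0.0003
grip_force: 0.0
```

send_rows(
  rows=[
    [0, [-0.4, -0.27, 0], 0],
    [0, [-0.4, -0.27, 0], 0],
    [0, [-0.4, -0.27, 0], 0],
    [0, [-0.4, -0.27, 0], 0],
    [0, [-0.4, -0.27, 0], 0],
    [0, [-0.4, -0.27, 0], 0],
    [0, [-0.45, -0.3, 0], 0],
    [0, [-0.45, -0.3, 0], 0],
    [0, [-0.45, -0.3, 0], 0],
  ],
)

```text
t: 23.05
tool_pos: [0.4944, -0.04, 0.1891]
tool_rot: [-1.685, -2.651, -0.0]
contact_force: [1.9, 2.7, 0.1]
opening: -0.0001
grip_force: 1.4
```

send_rows(
  rows=[
    [0, [-0.5, -0.18, 0], 0],
    [0, [-0.5, -0.18, 0], 0],
    [0, [-0.5, -0.18, 0], 0],
    [0, [-0.5, -0.18, 0], 0],
  ],
)

```text
t: 23.55
tool_pos: [0.4962, -0.0612, 0.189]
tool_rot: [-1.685, -2.651, 0.0]
contact_force: [1.4, 4.0, 0.2]
opening: 0.0002
grip_force: 1.4
```

```bash
python3 w.py
```

```text
23.55 [ 0.4962 -0.0612  0.189 ] xang 115.12355796700437 q [-0.27 -0.22  1.94  0.    1.42 -0.71] [1.41 3.97 0.24] 0.0002113098288330624
```

Contact holds at about 4 N. Now the arc.

send_rows(
  rows=[
    [0, [-0.53, -0.09, 0], -4],
    [0, [-0.53, -0.09, 0], -4],
    [0, [-0.53, -0.09, 0], -4],
    [0, [-0.53, -0.09, 0], -4],
    [0, [-0.53, -0.09, 0], -4],
  ],
)

```text
t: 24.18
tool_pos: [0.5062, -0.086, 0.1889]
tool_rot: [-1.195, -2.903, 0.003]
contact_force: [-2.0, 2.1, 1.1]
opening: 0.0
grip_force: 1.4
```

send_rows(
  rows=[
    [0, [-0.53, -0.09, 0], -4],
    [0, [-0.53, -0.09, 0], -4],
    [0, [-0.53, -0.09, 0], -4],
    [0, [-0.53, -0.09, 0], -4],
    [0, [-0.53, -0.09, 0], -4],
  ],
)

```text
t: 24.8
tool_pos: [0.5242, -0.1061, 0.1889]
tool_rot: [-0.673, -3.065, 0.005]
contact_force: [-2.2, -1.1, 1.1]
opening: 0.0
grip_force: 1.5
```

```bash
python3 - <<'E'
import w
from h import *
d=grab('wrist');save(d['frame'],'w6.png')
E
```

```text
24.8 [ 0.5242 -0.1061  0.1889] xang 155.23036015100254 q [-0.34 -0.13  1.86 -0.    1.41 -1.48] [-2.22 -1.11  1.09] 1.3915031987603645e-05
```

View pics/w6.png

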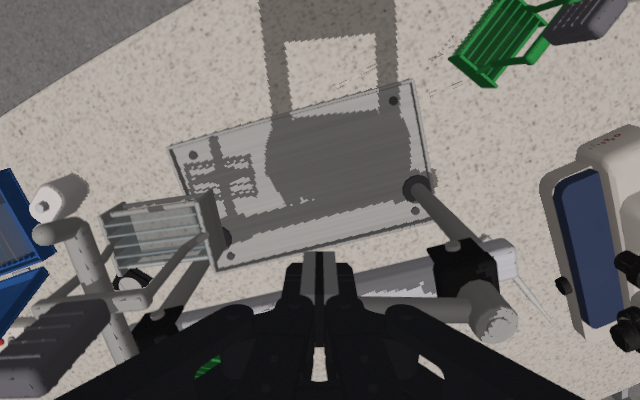

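The hook is against the fingers (bar at (400,310)), and the rack at left (60,330) is clear of the gripper. I'll continue and feel for the stop.

send_rows(
  rows=[
    [0, [-0.53, -0.09, 0], -4],
    [0, [-0.4, -0.07, 0], -3],
    [0, [-0.13, -0.03, 0], -1],
    [0, [-0.13, -0.03, 0], -1],
  ],
)

```text
t: 25.35
tool_pos: [0.5351, -0.1118, 0.189]
tool_rot: [-0.434, -3.11, 0.001]
contact_force: [-3.1, -0.4, -0.5]
opening: 0.0002
grip_force: 1.5
```

send_rows(
  rows=[
    [0, [-0.1, -0.02, 0], -0.8],
    [0, [-0.1, -0.02, 0], -0.8],
  ],
)

```text
t: 25.6
tool_pos: [0.5373, -0.1123, 0.1891]
tool_rot: [-0.389, -3.117, 0.0]
contact_force: [-4.0, -0.9, 0.7]
opening: 0.0001
grip_force: 1.5
```

send_rows(
  rows=[
    [0, [-0.1, -0.02, 0], -0.8],
  ],
)

```text
t: 25.72
tool_pos: [0.5383, -0.1127, 0.1892]
tool_rot: [-0.367, -3.12, 0.0]
contact_force: [-3.3, -1.7, 0.0]
opening: -0.0001
grip_force: 1.5
```

send_rows(
  rows=[
    [0, [-0.1, -0.02, 0], -0.8],
  ],
)

```text
t: 25.85
tool_pos: [0.5393, -0.1131, 0.1892]
tool_rot: [-0.345, -3.122, 0.0]
contact_force: [-3.2, -1.7, -0.7]
opening: -0.0002
grip_force: 1.5
```

send_rows(
  rows=[
    [0, [-0.1, -0.02, 0], -0.8],
  ],
)

```text
t: 25.98
tool_pos: [0.5403, -0.1135, 0.1892]
tool_rot: [-0.324, -3.125, 0.0]
contact_force: [-4.1, -1.0, -0.8]
opening: 0.0002
grip_force: 1.5
```

send_rows(
  rows=[
    [0, [-0.1, -0.02, 0], -0.8],
  ],
)

```text
t: 26.1
tool_pos: [0.5412, -0.1139, 0.1892]
tool_rot: [-0.302, -3.127, 0.0]
contact_force: [-3.4, -1.9, -0.6]
opening: 0.0001
grip_force: 1.5
```

send_rows(
  rows=[
    [0, [-0.1, -0.02, 0], -0.8],
  ],
)

```text
t: 26.22
tool_pos: [0.5422, -0.1143, 0.1892]
tool_rot: [-0.28, -3.129, 0.0]
contact_force: [-3.5, -0.1, -1.7]
opening: -0.0001
grip_force: 1.5
```

send_rows(
  rows=[
    [0, [-0.1, -0.02, 0], -0.8],
  ],
)

```text
t: 26.35
tool_pos: [0.5432, -0.1147, 0.1893]
tool_rot: [-0.258, -3.131, 0.0]
contact_force: [-4.1, -0.8, -0.4]
opening: 0.0001
grip_force: 1.5
```

send_rows(
  rows=[
    [0, [-0.1, -0.02, 0], -0.8],
  ],
)

```text
t: 26.48
tool_pos: [0.5441, -0.1151, 0.1893]
tool_rot: [0.236, 3.133, -0.0]
contact_force: [-1.9, -1.5, -1.6]
opening: 0.0002
grip_force: 1.5
```

send_rows(
  rows=[
    [0, [-0.1, -0.02, 0], -0.8],
  ],
)

```text
t: 26.6
tool_pos: [0.5451, -0.1154, 0.1893]
tool_rot: [0.214, 3.134, 0.0]
contact_force: [-2.9, -1.5, -1.0]
opening: 0.0002
grip_force: 1.5
```

send_rows(
  rows=[
    [0, [-0.1, -0.02, 0], -0.8],
  ],
)

```text
t: 26.72
tool_pos: [0.5461, -0.1157, 0.1893]
tool_rot: [0.192, 3.136, -0.0]
contact_force: [-3.8, -2.3, -0.8]
opening: -0.0002
grip_force: 1.5
```

send_rows(
  rows=[
    [0, [-0.1, -0.02, 0], -0.8],
  ],
)

```text
t: 26.85
tool_pos: [0.547, -0.1161, 0.1893]
tool_rot: [0.171, 3.137, -0.0]
contact_force: [-4.3, -1.5, -0.5]
opening: 0.0001
grip_force: 1.5
```

send_rows(
  rows=[
    [0, [-0.1, -0.02, 0], -0.8],
  ],
)

```text
t: 26.98
tool_pos: [0.548, -0.1164, 0.1894]
tool_rot: [0.149, 3.138, -0.0]
contact_force: [-3.2, -0.8, -1.1]
opening: -0.0002
grip_force: 1.5
```

send_rows(
  rows=[
    [0, [-0.1, -0.02, 0], -0.8],
  ],
)

```text
t: 27.1
tool_pos: [0.5482, -0.1166, 0.1892]
tool_rot: [-0.127, -3.137, -0.0]
contact_force: [-8.0, -1.0, 1.8]
opening: -0.0001
grip_force: 3.9
```

Force is rising; one more small step to confirm the stop.

send_rows(
  rows=[
    [0, [-0.08, 0, 0], 0],
  ],
)

```text
t: 27.22
tool_pos: [0.5483, -0.1166, 0.1892]
tool_rot: [-0.127, -3.134, -0.0]
contact_force: [-10.5, -1.2, 2.3]
opening: -0.0
grip_force: 5.2
```

send_rows(
  rows=[
    [0, [1, 0, 0], 0],
    [0, [1.5, 0, 0], 0],
    [0, [0, 0, -4], 0],
    [0, [0, 0, -5], 0],
    [0, [0, 0, -6], 0],
    [0, [0, 0, -5], 0],
    [0, [0, 0, 0], 0],
    [0, [0, 0, 0], 0],
  ],
)

```text
t: 28.22
tool_pos: [0.5244, -0.1144, 0.3891]
tool_rot: [0.128, 3.138, 0.0]
contact_force: [-1.0, 0.4, -0.7]
opening: 0.0001
grip_force: 0.0
```

```bash
python3 - <<'E'
import w
from h import *
d=grab('wrist');e=grab('scene');W=pts(d);z=W[...,2]
for n,c,r in(('b',(.491,-.2),.04),('a',(.565,-.09),.03)):
    k=(z>.192)&(z<.203)&(np.hypot(W[...,0]-c[0],W[...,1]-c[1])<r);P=W[k]
    if len(P)>20:
        q=P[:,:2]-P[:,:2].mean(0);v=np.linalg.svd(q,full_matrices=0)[2][0];print(n,len(P),np.degrees(np.arctan2(v[1],v[0])),P.mean(0))
b=cv2.resize(e['frame'][140:275,280:420],None,fx=3,fy=3)[:400]
save(np.hstack([d['frame'][:,:380],b]),'c7.png')
E
```

```text
28.225 [ 0.5244 -0.1144  0.3891] xang 175.34018610110323 q [-0.35 -0.2   1.6   0.    1.75 -1.84] [-0.95  0.4  -0.75] 6.540204080883618e-05
b 626 -15.773118262415474 [ 0.49293654 -0.19914129  0.199689  ]
a 642 83.42562841224706 [ 0.56546701 -0.09006455  0.19973822]
```

View pics/c7.png

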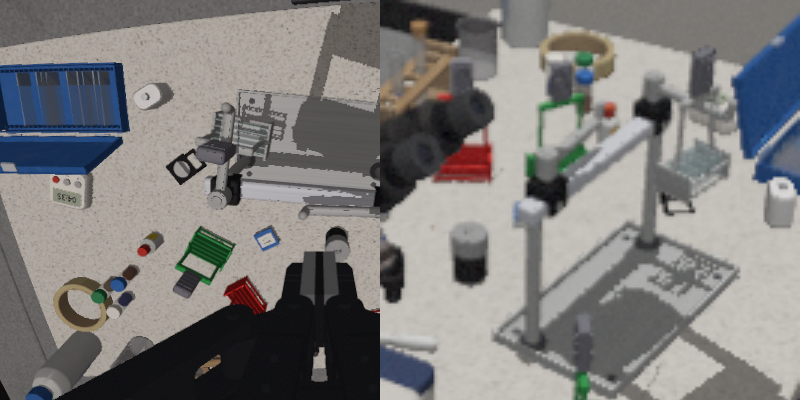

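Hook a lies folded along the rail, from about (540,165) to (600,118) in the scene part. The rack hangs on hook b at (700,80), and the robot is clear. I'm handing it in.

```bash
python3 -c "
from station import ctrl
print(ctrl.finish_job())"
```

```text
the job is handed in; nothing more can be done
None
```

I handed the job in at about 28 s of the 72 s allowed: hook b is out against its stop, the rack hangs on it by its bail, and emptied hook a is folded back against its stop. I felt both stops as a clear rise in force, peaking near 17.5 N on hook b and 10.5 N on hook a. The judge's verdict was not shown.

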